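Clamp the reference bar in the checking fixture

TASK

Lift the steel reference bar off its two hooks and lay it in the nest of the checking fixture, bringing it in under the raised hold-down arm. Then press the arm's paddle down only until its detent snaps and the arm stays down by itself with its foot on the bar; do not lean hard on it. Do not drop the bar, and leave everything else on the bench where it is.

Things in the scene. Friction and masses are not known exactly. Their poses are not given: they have to be found in the camera images.
- bar: steel reference bar 210 (y) x 30 (x) x 20 mm, about 0.45 kg, with a bow on top: 10 mm square legs at y +/-55 mm carry a handle along y, 120 mm long, 10 mm wide (x), z 75 to 87 mm; the opening under it is 100 mm wide, 55 mm high. Origin: centre of the underside, z up. Same either way round. It starts hanging by its handle on the stand's two hooks
- bow (a point): centre of the bar's handle, 81 mm above the bar's underside, midway between the two hooks while it hangs. To come off, it is raised 20 to 45 mm (further, and the bar strikes the hooks from below), then drawn off towards the stand's -x by 50 mm or more
- stand: fixed stand with two upturned hooks; origin on the table below the line where the handle rests, x points from the hooks' open ends to their roots. Hooks: 8 mm rods at y +/-34 mm, z 195 mm, from x +90 mm (post and cross bar, x 87 to 103 mm, top 200 mm high) to x -24 mm, where the ends turn up to z 217 mm. 60 mm free between them
- hooks (a point): midpoint between the two hooks on the line where the handle rests, 199 mm above the table
- nest (a point): centre of the nest's floor on the fixed grey fixture, 20 mm above the table; x points away from the open front, y along the nest. Stops 8 mm high enclose the bar with 3 to 4 mm play. Plate: x -60 to +110, y +/-130 mm. The raised arm spans the nest at y 67 to 103 mm, its foot about 70 mm above the floor: bring the bar in low from the front (-x), under it, then let down
- clamp_arm (a joint): sprung hold-down arm, rad; 0 = up, where its spring returns it; grows as it is pressed down, end of travel 0.76. Late in the travel a detent snaps over: the resistance (8 to 15 N at the paddle) vanishes and the arm stays down. Its rubber foot is set to a different length each time, so where it lands on the bar must be felt; level at 0.65
- paddle (a point): middle of the flat top of the white plastic thumb paddle at the arm's free end (60 mm along the arm, 36 mm wide, 10 mm thick), 160 mm along the arm from its hinge. At joint 0 the arm rises 0.65 rad towards the front
- pivot (a point): axis of the arm's hinge, along the nest's y, at (75, 85, 55) mm from the nest in its frame; the paddle swings on an arc about it
- tube_a: bystander: black tube with a brass band and a pale cap, lying, 97 x 26 x 26 mm
- tube_b: bystander: second such tube
- holder: bystander: steel taper tool holder standing on its flange, 62 mm across, 85 mm high
- tray: bystander: small grey open parts tray, 70 x 60 x 22 mm
- driver: bystander: screwdriver lying on the mat
- spanner: bystander: spanner lying on the mat
- oil: bystander: white bottle, 44 mm across, 110 mm high
Not all that is in view belongs to the job. Of the things that look like the bar, the middle-sized one is meant.

How it is judged:
By the outcome, as a careful person would: the job done as asked, in the order asked, and still so for the second after the job is handed in, with the robot touching nothing.
It also fails if it takes over 64 s, if anything falls off the work surface, if the arm or the gripper's body presses on something with over 40 N, if the wrist force passes 120 N, or if a joint passes its speed limit or range.

ROBOT

A 6-joint arm with a two-finger parallel gripper is mounted at the origin on the work surface. World frame = base frame: x ahead of the robot, y to its left, z up, the work surface at z = 0. Lengths are in m, angles in rad, forces in N, time in s.
With the tool pointing down it reaches from about 0.3 to 0.875 m from the base axis. Payload 6.4 kg.
Tool frame: the origin (TCP) lies midway between the tips of the shut fingers; the grasp point (between the pads) lies 19 mm behind it; z points along the fingers, y is the line along which they close (so a half turn about z gives the same grasp; the last joint's range is limited). The gripper opens to 85 mm and grips with 20 to 120 N. Pads are 22 mm wide; open, the fingers measure 114 mm over their backs; the gripper's body (76 mm by 85 mm) begins 54 mm behind the grasp point. The pads swing forward as they close: fully open they stand 13 mm farther back than shut.
Start: joints at [0.903, 0.181, 1.607, -0, 1.354, -0.206], TCP at [0.256, 0.515, 0.202] pointing down, gripper open.
Joint ranges: [-2.99, 2.99], [-0.89, 2.07], [0.3, 2.58], [-1.14, 4.28], [0, 2.63], [-3.12, 3.12]. Speed limits (rad/s): [2.57, 2.57, 3.01, 3.14, 3.14, 3.14].

INTERFACE

Orientations are given as a unit quaternion [w, x, y, z].
In Python, from bench import * gives the robot as it stands.
- The arm moves only by the tool play_rows, never from a script. Its argument "plan" is a list of rows, each a list of 3 entries, a list of its own where there are three numbers: the finger opening in mm, from 0 to 85.4, then the shift along the tool's x, y, z normalised to -1 to 1, where 1 is 40 cm, then the turn about the tool's z normalised to -1 to 1, where 1 is pi rad. A call has 1 to 10 rows; each row is the pose to reach, as a shift and turn from the pose commanded when the call began, along the tool's axes at that moment, turning the shorter way round; what a row does not reach only later rows make up. A row lasts 1/10 s, in which the tool goes at most 50 mm and 8.59 degrees, less where a joint would pass 70% of its speed; a pose out of reach is approached as far as the arm can. A call with a number of a shift or a turn outside -1 to 1 is refused whole. A call with a gripper value outside its range is refused whole. The fingers move at their own pace and stop on an object; the grip force is fixed at half the most. Time passes only in rows, so rows that repeat a pose let the fingers close. It gives the time, the measured TCP pose, the force, the opening and the grip force at its end, in the units of the state.
- get_obs(): the state, without advancing time (a new reading comes with each control period).
- camera(name): name is "side" or "top"; returns a dict with "image" (480x640x3 uint8, red, green, blue), "range_z" (480x640 float32, m along the optical axis (not along the pixel's ray), 0 where there is no reading), "intrinsics" (3x3 intrinsics, pixels), "k1" (the pictures are not rectified: a ray, as slopes to the right and down, at radius r is drawn at 1 + k1 r^2 times it, then the intrinsics apply), "rvec" (rotation vector, rad) and "tvec" (3), from world to camera coordinates, as OpenCV has them. Camera axes: x right, y down, z forward; pixel columns grow to the right and rows downward; lengths in m; the calibration is good to about 2 mm. A picture is of the moment at which its call begins.
- hand_in(): hands the job in; it is judged then, once.
Trained networks look in a picture, given as the dict that the camera call returned (one of the last four; its "shot" number tells which), for a name from the list of things; names that differ only in an ending like _2 or _b are one class to them, and where a whole thing is asked for, a point or a joint stands for the part that bears it (a point fixed in the world has none). Each returns a list of dicts, best first, with "conf" (0 to 1); they miss things now and then, are a little off and sometimes report something else, mostly with a low value. They report only what shows in the picture. A call takes as long as a camera call. They do not tell look-alikes from the thing itself.
- search_frame(picture, label): "rect" ([centre column, centre row, width, height] in pixels, round what is visible of it).
- masks_of(picture, label): "mask" (480x640 bool, what is visible of it) and "rect" ([centre column, centre row, width, height] in pixels, round what is visible of it).
The state is a dict: "time_s": time; "q": joint angles; "dq": joint speeds; "joint_efforts": joint torques, N m; "eef_pos": TCP position; "eef_rot": TCP orientation; "wrist_force": force on the tool from outside, world axes, zero at the start; "torque": the same for the moment, N m; "opening": opening from 0.0 (shut) to 1.0 (fully open); "grasp_force": force on a finger pad.
Only numpy, scipy, OpenCV 4.12 (cv2) and the standard library are available. Lean on these libraries where they do the work, as an engineer would, in place of code of your own. Each camera call takes 0.05 s, during which the arm holds its last target. There are 200 camera calls.

## Working session

There is one attempt and no reset: what is moved stays moved. The work goes in short steps, Python scripts to look and compute and a tool call to move; the robot and the scene stay as the last step left them, time stands still between calls to the robot, and variables do not carry over. Pictures are saved under pics/ and viewed, at most 10 in all, crops included, and the job is handed in when it is done.

Besides the shell and the picture viewer there is one more tool, called after "Call:" by a JSON object that holds its "op" and its "data". play_rows: Moves the arm, as the interface text tells. Its arguments: {"type":"object","properties":{"plan":{"type":"array","items":{"type":"array"}}},"required":["plan"]}

```bash
mkdir -p pics
cat > h.py <<'E'
from bench import *
import numpy as np, cv2
def cloud(c):
    K=np.array(c["intrinsics"]);k1=c["k1"]
    v,u=np.mgrid[0:480,0:640].astype(np.float64)
    d=np.array([k1,0,0,0,0],float)
    p=cv2.undistortPoints(np.stack([u.ravel(),v.ravel()],1)[:,None],K,d)[:,0].reshape(480,640,2)
    z=c["range_z"].astype(float)
    P=np.dstack([p[...,0]*z,p[...,1]*z,z])
    R=cv2.Rodrigues(np.array(c["rvec"],float))[0];t=np.array(c["tvec"],float).ravel()
    W=(P-t)@R
    W[z==0]=np.nan
    return W
def proj(c,X):
    return cv2.projectPoints(np.array(X,float).reshape(-1,3),np.array(c["rvec"],float),np.array(c["tvec"],float),np.array(c["intrinsics"]),np.array([c["k1"],0,0,0,0.]))[0][:,0]
def save(c,n): cv2.imwrite("pics/"+n,c["image"][...,::-1])
E
python3 - <<'E'
from h import *
np.set_printoptions(precision=3,suppress=True)
for n in ["side","top"]:
    c=camera(n);save(c,n+"0.png");W=cloud(c);np.savez(n+"0.npz",W=W,img=c["image"])
    print(n,c["k1"],c["tvec"],c["rvec"],c["intrinsics"])
    for l in ["bar","stand","nest","paddle","clamp_arm","oil","holder","tray"]:
        try:
            for r in masks_of(c,l):
                w=W[r["mask"]];w=w[~np.isnan(w[:,0])]
                print(l,round(r["conf"],2),np.round(r["rect"]),w.mean(0) if len(w) else 0,w.min(0),w.max(0))
        except Exception as e: print(l,e)
print(get_obs())
E
```

```text
side -0.09239502465758144 [0.428 0.167 1.126] [ 0.203 -2.666  1.514] [[440.852   0.    324.798]
 [  0.    440.852 240.475]
 [  0.      0.      1.   ]]
bar 0.78 [284. 197.  36.  47.] [ 0.593 -0.237  0.143] [ 0.561 -0.793 -0.004] [ 0.713 -0.125  0.212]
bar 0.49 [269. 202.  10.  27.] [ 0.701 -0.45   0.021] [ 0.691 -0.58  -0.003] [ 0.732 -0.384  0.061]
stand 0.65 [271. 214.  65.  77.] [ 0.644 -0.233  0.048] [ 0.557 -0.335 -0.001] [ 0.725 -0.148  0.214]
stand 0.61 [230. 342.  77.  58.] [0.568 0.358 0.125] [0.487 0.157 0.   ] [0.696 0.381 0.195]
nest 0.84 [235. 358. 113.  99.] [0.576 0.312 0.039] [ 0.487  0.113 -0.003] [0.695 0.474 0.195]
nest 0.74 [355. 249.  34.  15.] [ 0.375 -0.187  0.015] [ 0.329 -0.253 -0.005] [ 0.427 -0.173  0.028]
paddle 0.68 [229. 345.  77.  59.] [0.569 0.355 0.122] [0.487 0.159 0.016] [0.651 0.381 0.195]
clamp_arm 0.64 [237. 358. 116. 102.] [0.576 0.312 0.039] [ 0.487  0.135 -0.003] [0.701 0.407 0.195]
clamp_arm 0.57 [231. 344.  78.  56.] [0.569 0.357 0.123] [0.488 0.17  0.015] [0.652 0.381 0.195]
oil 0.65 [242. 426.  26.  56.] [0.509 0.491 0.06 ] [ 0.491  0.402 -
[... 1302 characters left out ...]
.007] [ 0.414 -0.485 -0.003] [ 0.593 -0.446  0.017]
holder 0.41 [423. 187.  87.  22.] [ 0.586 -0.233  0.157] [ 0.56  -0.336  0.006] [ 0.658 -0.13   0.218]
tray 0.7 [331. 247.  22.  29.] [ 0.453 -0.004  0.007] [ 0.416 -0.034 -0.007] [0.487 0.026 0.028]
{'time_s': 0.9, 'q': array([ 0.903,  0.181,  1.607, -0.   ,  1.354, -0.206]), 'dq': array([0.   , 0.   , 0.002, 0.001, 0.002, 0.   ]), 'joint_efforts': array([ -0.   , -44.483, -35.169,  -0.   ,   0.   ,   0.   ]), 'eef_pos': array([0.256, 0.515, 0.202]), 'eef_rot': array([ 0.   ,  0.229,  0.973, -0.   ]), 'wrist_force': array([-0.204, -0.695,  0.043]), 'torque': array([ 0.003, -0.022,  0.048]), 'grasp_force': 0.0, 'opening': 1.002721981273618}
```

View pics/top0.png

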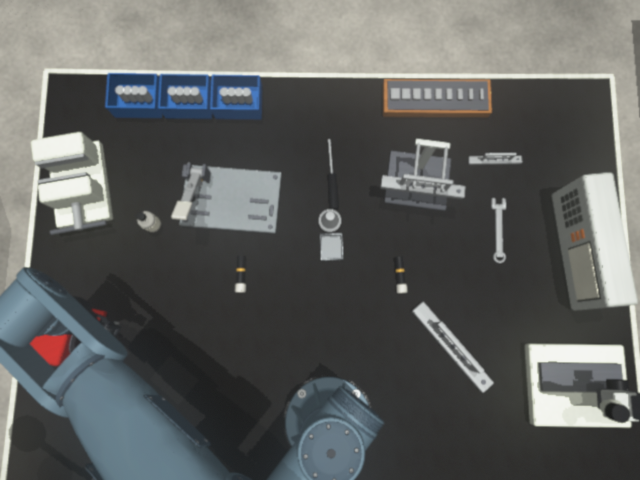

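View pics/side0.png

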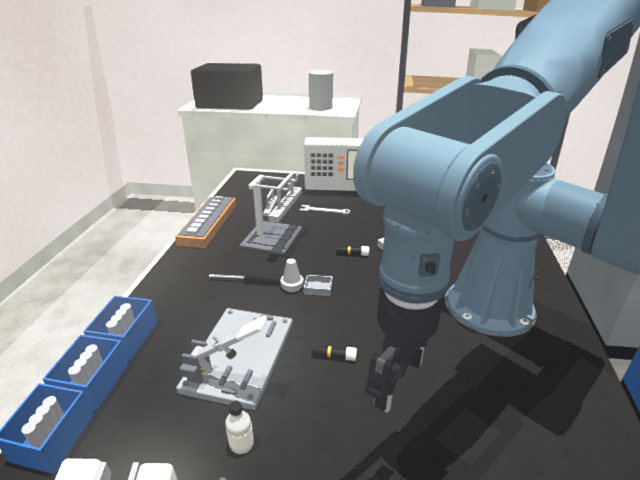

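The top view shows three bar-like things: a small one at (495,159), one hanging on the stand at (423,187), and a large one on the mat at (453,346). The hanging one is the middle-sized of the three and is on the hooks. The fixture is at (225,200), with its arm on the left and the paddle at (182,210). I'll measure them and confirm with a crop.

```bash
cat > m.py <<'E'
from h import *
np.set_printoptions(precision=4,suppress=True)
def rect(P,nm):
    r=cv2.minAreaRect((P[:,:2]*1000).astype(np.float32)); print(nm,len(P),"c",np.round(r[0],1),"size",np.round(r[1],1),"ang",round(r[2],2),"zmed",np.median(P[:,2]).round(4))
def sel(W,a,b,z):
    m=(W[...,0]>a[0])&(W[...,0]<a[1])&(W[...,1]>b[0])&(W[...,1]<b[1])&(W[...,2]>z[0])&(W[...,2]<z[1]); return W[m]
for n in ["top","side"]:
    W=np.load(n+"0.npz")["W"];print(n)
    rect(sel(W,(.46,.72),(.1,.43),(.012,.026)),"plate")
    P=sel(W,(.46,.72),(.1,.43),(.026,.035));rect(P,"stops") if len(P) else 0
    for a,b in [(.19,.206),(.12,.19),(.06,.12)]: rect(sel(W,(.46,.72),(.3,.43),(a,b)),f"arm{a}")
    for a,b in [(.205,.23),(.19,.205),(.18,.19),(.13,.155),(.11,.13)]:
        P=sel(W,(.53,.76),(-.36,-.11),(a,b)); rect(P,f"bar z{a}-{b}") if len(P)>3 else 0
    rect(sel(W,(.53,.76),(-.36,-.11),(.006,.04)),"standbase")
    rect(sel(W,(.67,.75),(-.6,-.37),(.005,.1)),"small")
    rect(sel(W,(.05,.33),(-.45,-.2),(.01,.2)),"big")
for n,(x0,y0,w,h),s in [("top",(372,130,110,90),5),("side",(225,160,90,100),5)]:
    im=np.load(n+"0.npz")["img"][y0:y0+h,x0:x0+w,::-1]
    cv2.imwrite(f"pics/crop_{n}.png",cv2.resize(im,None,fx=s,fy=s,interpolation=cv2.INTER_CUBIC))
im=[cv2.imread(f"pics/crop_{n}.png") for n in("top","side")]
H=max(i.shape[0] for i in im); im=[cv2.copyMakeBorder(i,0,H-i.shape[0],0,0,0) for i in im]
j=np.hstack(im);cv2.imwrite("pics/crop.png",cv2.resize(j,(800,int(H*800/j.shape[1]))))
E
python3 m.py
```

```text
top
plate 4619 c [593.  260.1] size [285.3 192.9] ang 85.92 zmed 0.0202
stops 460 c [581.9 269.8] size [253.5 167.8] ang 85.92 zmed 0.0277
arm0.19 79 c [495.7 362.4] size [36.6 14.8] ang 84.93 zmed 0.1934
arm0.12 429 c [543.7 359.4] size [ 39.4 109.2] ang 87.77 zmed 0.162
arm0.06 409 c [608.1 363. ] size [ 66.3 108.5] ang 85.01 zmed 0.0899
bar z0.205-0.23 251 c [ 607.5 -244.4] size [107.1 121.4] ang 55.96 zmed 0.2106
bar z0.19-0.205 495 c [ 628.  -237.5] size [118.8 129.5] ang 81.66 zmed 0.1983
bar z0.18-0.19 33 c [ 636.6 -238.5] size [118.3 107.9] ang 81.99 zmed 0.1871
bar z0.13-0.155 964 c [ 630.7 -237.3] size [208.3 119.8] ang 82.39 zmed 0.1434
bar z0.11-0.13 65 c [ 630.7 -235.5] size [204.1 116.6] ang 82.69 zmed 0.125
standbase 2069 c [ 643.1 -235.2] size [247.1 219.3] ang 89.54 zmed 0.012
small 660 c [ 710.2 -483.6] size [ 78.9 227.1] ang 0.12 zmed 0.0131
big 1744 c [ 183.5 -320.4] size [246.9 222. ] ang 76.03 zmed 0.0272
side
plate 5160 c [583.7 270.1] size [263.5 171.6] ang 85.69 zmed 0.0187
stops 257 c [561.1 281.8] size [243.6 112.3] ang 67.05 zmed 0.0271
arm0.19 67 c [494.7 363. ] size [33.9  9.7] ang 85.57 zmed 0.1922
arm0.12 570 c [542.7 358. ] size [ 37.1 109.5] ang 81.84 zmed 0.1594
arm0.06 848 c [607.8 362. ] size [ 65.4 106.6] ang 87.1 zmed 0.0876
bar z0.205-0.23 91 c [ 577.9 -228.7] size [119.6  33.1] ang 83.42 zmed 0.2092
bar z0.19-0.205 285 c [ 626.  -235.4] size [118.6 123.7] ang 84.01 zmed 0.1964
bar z0.18-0.19 45 c [ 636.9 -234.6] size [112.3 105.1] ang 83.06 zmed 0.1861
bar z0.13-0.155 448 c [ 630.5 -237.6] size [211.3 117.7] ang 81.98 zmed 0.1419
bar z0.11-0.13 101 c [ 630.8 -236. ] size [209.3 115. ] ang 82.39 zmed 0.1257
standbase 1257 c [ 642.8 -243.8] size [175.7 154.2] ang 83.15 zmed 0.0105
small 174 c [ 702.7 -457.6] size [ 22.4 147.3] ang 1.57 zmed 0.0133
big 43 c [ 292.8 -242.1] size [18.8 26.8] ang 30.64 zmed 0.0207
```

View pics/crop.png

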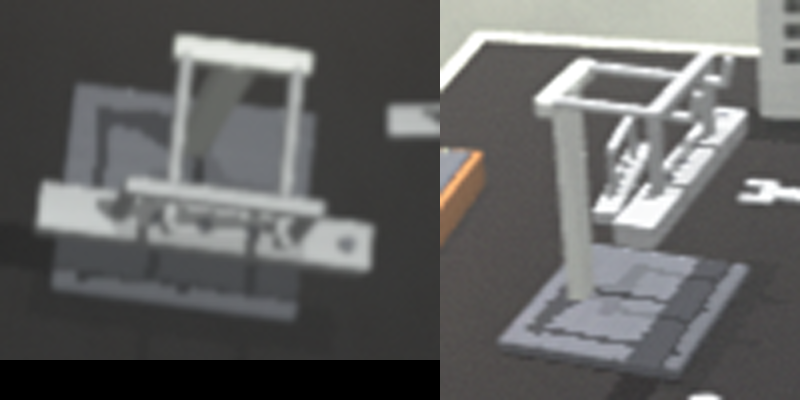

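The crop confirms it: the bar hanging by its bow on the two hooks is about 210 mm long, between the ~145 mm small one and the large one on the mat. Next I'll fit exact poses.

```bash
cat > m2.py <<'E'
from h import *
from m import sel
import sys
def line(P,nm):
    c=P[:,:2].mean(0);u,s,v=np.linalg.svd(P[:,:2]-c);d=v[0]*np.sign(v[0][1]);n=np.array([d[1],-d[0]])
    t=(P[:,:2]-c)@d;w=(P[:,:2]-c)@n
    q=lambda a:np.percentile(a,[1,99])
    qa,qw=q(t),q(w);mid=c+d*qa.mean()+n*qw.mean()
    print(nm,len(P),"mid",mid*1000//.1/10,"len",np.ptp(qa)*1e3,"wid",np.ptp(qw)*1e3,"yaw",np.degrees(np.arctan2(-d[0],d[1])),"z",np.percentile(P[:,2],[5,50,95]))
for n in ["top","side"]:
    W=np.load(n+"0.npz")["W"];print(n)
    line(sel(W,(.53,.62),(-.36,-.11),(.136,.152)),"base")
    P=sel(W,(.53,.62),(-.36,-.11),(.195,.215))
    # handle: near line
    y=np.array([np.sin(np.radians(7.5)),np.cos(np.radians(7.5))]);c=np.array([.588,-.237])
    o=(P[:,:2]-c)@np.array([y[1],-y[0]]);
    print(" off hist",np.histogram(o,bins=np.arange(-.04,.04,.004)))
    P=P[(abs(o)<.012)&(P[:,2]>.203)];line(P,"handle")
    line(sel(W,(.64,.72),(-.32,-.11),(.19,.21)),"crossbar")
    # plate
    P=sel(W,(.46,.72),(.1,.43),(.015,.0245))
    for k in range(1):
        hull=cv2.minAreaRect((P[:,:2]*1000).astype(np.float32));
    img=np.zeros((400,400),np.uint8)
    for p in P: img[int((p[0]-.4)*1000),int((p[1]-.05)*1000)]=255
    img=cv2.morphologyEx(cv2.morphologyEx(img,cv2.MORPH_CLOSE,np.ones((9,9))),cv2.MORPH_OPEN,np.ones((25,25)))
    cs=max(cv2.findContours(img,0,2)[0],key=cv2.contourArea);r=cv2.minAreaRect(cs);print("plate y,x",np.array(r[0])+[50,400],r[1],r[2],"area",cv2.contourArea(cs))
    q=cv2.boxPoints(r)+[50,400];print(q.tolist())
    P=sel(W,(.47,.56),(.3,.43),(.14,.21)); a=np.c_[P[:,:2],np.ones(len(P))]
    line(P,"paddle");
E
python3 m2.py | sed -n '/^top/,$p' | grep -v -e "arm0" -e "bar z"
```

```text
top
plate 4619 c [593.  260.1] size [285.3 192.9] ang 85.92 zmed 0.0202
stops 460 c [581.9 269.8] size [253.5 167.8] ang 85.92 zmed 0.0277
standbase 2069 c [ 643.1 -235.2] size [247.1 219.3] ang 89.54 zmed 0.012
small 660 c [ 710.2 -483.6] size [ 78.9 227.1] ang 0.12 zmed 0.0131
big 1744 c [ 183.5 -320.4] size [246.9 222. ] ang 76.03 zmed 0.0272
side
plate 5160 c [583.7 270.1] size [263.5 171.6] ang 85.69 zmed 0.0187
stops 257 c [561.1 281.8] size [243.6 112.3] ang 67.05 zmed 0.0271
standbase 1257 c [ 642.8 -243.8] size [175.7 154.2] ang 83.15 zmed 0.0105
small 174 c [ 702.7 -457.6] size [ 22.4 147.3] ang 1.57 zmed 0.0133
big 43 c [ 292.8 -242.1] size [18.8 26.8] ang 30.64 zmed 0.0207
top
base 863 mid [ 587.5 -231.6] len 205.55307144633048 wid 31.432154016052177 yaw -7.179997159024659 z [0.139  0.1436 0.1486]
 off hist (array([ 0,  0,  1, 10,  6,  5, 10,  8, 98, 78, 71, 15,  6, 12,  9, 10,  8,
        5,  5]), array([-0.04 , -0.036, -0.032, -0.028, -0.024, -0.02 , -0.016, -0.012,
       -0.008, -0.004, -0.   ,  0.004,  0.008,  0.012,  0.016,  0.02 ,
        0.024,  0.028,  0.032,  0.
[... 978 characters left out ...]
008,  0.012,  0.016,  0.02 ,
        0.024,  0.028,  0.032,  0.036]))
handle 80 mid [ 589.1 -229.7] len 116.85305288446935 wid 10.433471844170342 yaw -7.636439962531529 z [0.2045 0.209  0.2105]
crossbar 132 mid [ 663.2 -243.9] len 79.75881506816762 wid 48.23970211638831 yaw -5.200331420900589 z [0.1913 0.1963 0.1989]
plate y,x [274.0997 562.2917] (256.9215087890625, 128.66624450683594) 4.714754581451416 area 19275.0
[[140.78570556640625, 615.8482971191406], [151.3614501953125, 487.617431640625], [407.4136047363281, 508.7351379394531], [396.8378601074219, 636.9660034179688]]
paddle 445 mid [523.9 361.6] len 69.36866223967684 wid 34.057880525613385 yaw 86.8391740334369 z [0.1448 0.1752 0.1926]
```

```bash
cat > go.py <<'E'
from h import *
from scipy.spatial.transform import Rotation as R
np.set_printoptions(precision=4,suppress=True)
def row(p,yaw,o=None):
    o=o or get_obs();q=o["eef_rot"];r=R.from_quat([q[1],q[2],q[3],q[0]])
    d=r.inv().apply(np.array(p)-o["eef_pos"])/.4
    y=r.apply([0,1,0]);a=np.arctan2(y[1],y[0]);t=-(np.radians(yaw)-a);t=(t+np.pi/2)%np.pi-np.pi/2
    print("row",d,"turn",t/np.pi,"| now",o["eef_pos"],"tool y deg",np.degrees(a).round(2),"z",r.apply([0,0,1]))
E
python3 - <<'E'
from go import *
row((.588,-.231,.36),-7.5); row((.588,-.231,.27),-7.5)
import io,contextlib
th=np.radians(-4.4);ex=np.array([np.cos(th),np.sin(th)]);ey=np.array([-ex[1],ex[0]])
S=np.zeros((200,300),np.uint8)
T=np.zeros((280,340,3),np.uint8)
for k,n in enumerate(["top","side"]):
    W=np.load(n+"0.npz")["W"].reshape(-1,3);W=W[~np.isnan(W[:,0])]
    a=(W[:,:2]-[.558,.273])@np.c_[ex,ey]*1000
    m=(abs(a[:,1])<150)&(a[:,0]>-80)&(a[:,0]<125)
    a=a[m];z=W[m][:,2]
    for (x,y),zz in zip(a,z):
        c=(60,60,60) if zz<.01 else (130,130,130) if zz<.0245 else (0,0,255) if zz<.033 else (0,200,0)
        cv2.circle(T,(int(170-y),int(140-x)),1,c,-1)
    cv2.imwrite(f"t{k}.png",T);T[:]=0
J=np.hstack([cv2.resize(cv2.imread(f"t{k}.png")[:,:],(400,330)) for k in (0,1)])
b=np.load("top0.npz")["img"][155:245,160:290,::-1];b=cv2.resize(b,(400,270),interpolation=cv2.INTER_CUBIC)
b2=np.load("side0.npz")["img"][300:410,170:300,::-1];b2=cv2.resize(b2,(400,270),interpolation=cv2.INTER_CUBIC)
cv2.imwrite("pics/nest.png",np.vstack([J,np.hstack([b,b2])]))
E
```

```text
row [-1.5733 -1.2996 -0.3937] turn 0.39467704269567633 | now [0.2562 0.5148 0.2025] tool y deg 63.54 z [ 0. -0. -1.]
row [-1.5733 -1.2996 -0.1687] turn 0.39467704269567633 | now [0.2562 0.5148 0.2025] tool y deg 63.54 z [ 0. -0. -1.]
```

View pics/nest.png

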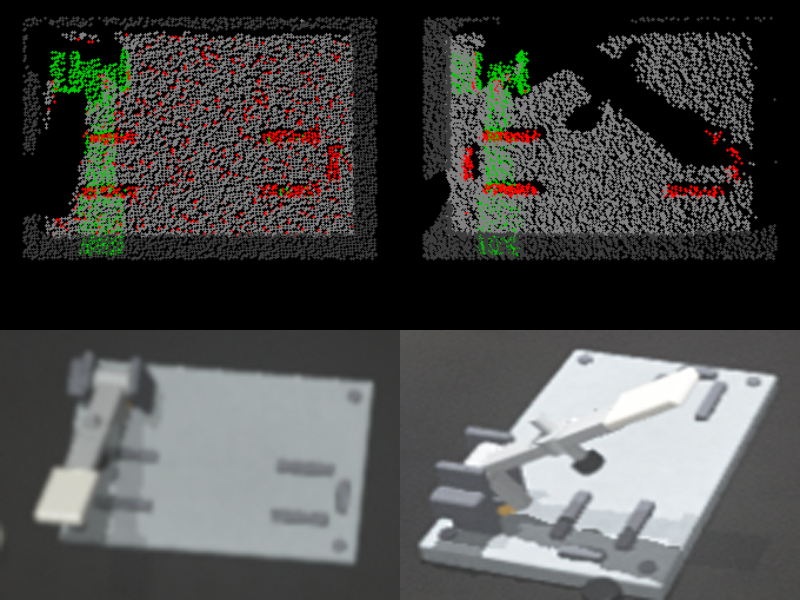

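The stops show clearly: front and rear pairs near y ±65–80 mm, and an end stop at each end. The assumed nest pose is within about 2 mm, and I'll refine it numerically later. Moving towards the stand now, raising first.

Call:
{"op": "play_rows", "data": {"plan": [[85,[0,0,-0.12],0],[85,[0,0,-0.25],0],[85,[-0.08,-0.07,-0.37],0.04],[85,[-0.18,-0.15,-0.39],0.08],[85,[-0.28,-0.23,-0.39],0.13],[85,[-0.38,-0.31,-0.39],0.17],[85,[-0.48,-0.4,-0.39],0.22],[85,[-0.58,-0.48,-0.39],0.26],[85,[-0.68,-0.56,-0.39],0.3],[85,[-0.78,-0.64,-0.39],0.35]]}}

```text
time_s: 1.9
eef_pos: [0.4118, 0.1664, 0.3589]
eef_rot: [0.0, 0.703, 0.711, 0.0]
wrist_force: [0.3, -0.2, -0.2]
opening: 0.998
grasp_force: 0.0
```

Run:
```python
from go import *
row((.588,-.231,.30),-7.5)
th=np.radians(-4.4);ex=np.array([np.cos(th),np.sin(th)]);ey=np.array([-ex[1],ex[0]])
for n in ["top","side"]:
    W=np.load(n+"0.npz")["W"].reshape(-1,3);W=W[~np.isnan(W[:,0])]
    a=(W[:,:2]-[.558,.273])@np.c_[ex,ey]*1000;z=W[:,2]
    m=(z>.0245)&(z<.032)
    for nm,(x0,x1,y0,y1) in dict(F_L=(-35,-10,45,110),R_L=(10,40,45,110),F_R=(-35,-10,-110,-40),R_R=(10,40,-110,-40),E_R=(-15,18,-125,-105),E_L=(-15,15,105,125)).items():
        b=a[m&(a[:,0]>x0)&(a[:,0]<x1)&(a[:,1]>y0)&(a[:,1]<y1)]
        if len(b)>8:
            md=np.median(b,0);b=b[np.abs(b-md).min(1)<20];print(n,nm,len(b),np.median(b,0),np.percentile(b,[5,95],axis=0).ravel(), np.polyfit(b[:,1],b[:,0],1)[0])
```

```text
row [-0.9983  0.4291  0.1475] turn 0.04525534127924104 | now [0.4118 0.1664 0.3589] tool y deg 0.65 z [ 0.0012  0.0002 -1.    ]
top F_L 57 [-23.5446  75.6617] [-30.9096  53.0749 -18.0644 101.0291] 0.005302325757310048
top R_L 56 [23.3592 72.8635] [17.9017 54.4663 34.6526 92.4921] -0.014274224365544121
top F_R 69 [-22.7028 -76.3236] [ -31.8077 -105.4603  -14.0686  -50.9168] -0.1070386986431146
top R_R 77 [ 23.4828 -76.5964] [  14.6051 -100.0419   34.9713  -53.4392] -0.051417224262134395
top E_R 42 [   1.0267 -114.848 ] [ -13.2205 -121.5057   15.1307 -108.6876] -0.3959122037107107
side F_L 92 [-21.7012  77.4445] [-26.2922  56.5942 -16.9755 101.3266] 0.035321555421495204
side R_L 91 [23.012  78.3515] [ 18.5382  55.3856  27.1375 100.7358] -0.03922619701820588
side F_R 61 [-23.1898 -77.3543] [ -27.4285 -101.9021  -18.5384  -55.5833] -0.0022058964759794552
side R_R 10 [ 23.9988 -97.9379] [  14.9078 -105.4414   27.9756  -91.7902] 0.7054037211358263
side E_R 28 [  -2.6899 -114.3152] [ -13.0928 -118.8187   12.9488 -108.2173] 0.004654124261185334
side E_L 55 [ -0.7328 113.7341] [-12.1362 109.3041  13.2223 118.3711] -0.026829436746474998
```

The nest is at (0.558, 0.273) with yaw -4.4°, good to under 1 mm.

Call:
{"op": "play_rows", "data": {"plan": [[85,[-0.1,0.04,0],0.01],[85,[-0.2,0.086,0],0.02],[85,[-0.3,0.13,0],0.03],[85,[-0.4,0.17,0],0.045],[85,[-0.5,0.215,0],0.045],[85,[-0.6,0.258,0],0.045],[85,[-0.7,0.3,0],0.045],[85,[-0.8,0.344,0],0.045],[85,[-0.9,0.387,0],0.045],[85,[-0.998,0.429,0.04],0.045]]}}

```text
time_s: 2.9
eef_pos: [0.5911, -0.2306, 0.3449]
eef_rot: [0.002, 0.75, 0.662, 0.001]
wrist_force: [1.6, -0.2, 1.0]
opening: 0.995
grasp_force: 0.0
```

Call:
{"op": "play_rows", "data": {"plan": [[85,[0,0,0.0],0],[85,[0,0,0.05],0],[85,[0,0,0.05],0]]}}

```text
time_s: 3.2
eef_pos: [0.5884, -0.2274, 0.3195]
eef_rot: [-0.003, 0.75, 0.661, -0.001]
wrist_force: [-0.3, -1.3, -0.7]
opening: 0.996
grasp_force: 0.0
```

Run:
```python
from go import *
row((.588,-.231,.30),-7.5)
row((.588,-.231,.186),-7.5)
```

```text
row [-0.0091  0.0003  0.0487] turn 0.0018186020925495578 | now [ 0.5884 -0.2274  0.3195] tool y deg -7.17 z [-0.0044  0.0029 -1.    ]
row [-0.0098  0.0016  0.3337] turn 0.0018186020925495578 | now [ 0.5884 -0.2274  0.3195] tool y deg -7.17 z [-0.0044  0.0029 -1.    ]
```

Call:
{"op": "play_rows", "data": {"plan": [[85,[-0.005,0,0.05],0],[85,[-0.005,0,0.12],0],[85,[-0.005,0,0.18],0],[85,[-0.005,0,0.22],0],[85,[-0.005,0,0.22],0],[85,[-0.005,0,0.22],0]]}}

```text
time_s: 3.8
eef_pos: [0.5898, -0.23, 0.2357]
eef_rot: [0.0, 0.75, 0.662, 0.0]
wrist_force: [-0.2, 0.0, 0.2]
opening: 0.993
grasp_force: 0.0
```

Run:
```python
from go import *
row((.588,-.231,.186),-7.5)
```

```text
row [-0.0029 -0.0042  0.1241] turn 0.002064278254067689 | now [ 0.5898 -0.23    0.2357] tool y deg -7.13 z [ 0.0009 -0.0005 -1.    ]
```

Call:
{"op": "play_rows", "data": {"plan": [[85,[-0.003,-0.004,0.04],0],[85,[-0.003,-0.004,0.08],0],[85,[-0.003,-0.004,0.11],0],[85,[-0.003,-0.004,0.124],0],[85,[-0.003,-0.004,0.124],0],[85,[-0.003,-0.004,0.124],0],[40,[-0.003,-0.004,0.124],0],[25,[-0.003,-0.004,0.124],0],[25,[-0.003,-0.004,0.124],0]]}}

```text
time_s: 4.7
eef_pos: [0.5879, -0.2312, 0.1854]
eef_rot: [0.0, 0.75, 0.662, 0.0]
wrist_force: [-0.7, 0.4, -0.2]
opening: 0.509
grasp_force: 0.0
```

Run:
```python
from go import *
row((.588,-.231,.186),-7.5)
c=camera("top");s=camera("side")
a=c["image"][140:230,370:490,::-1];b=s["image"][150:240,240:340,::-1]
cv2.imwrite("pics/pre.png",np.hstack([cv2.resize(a,(420,315)),cv2.resize(b,(350,315))]))
```

```text
row [ 0.0006  0.0003 -0.0015] turn 0.001935268601155711 | now [ 0.5879 -0.2312  0.1854] tool y deg -7.15 z [ 0.0006 -0.0004 -1.    ]
```

View pics/pre.png

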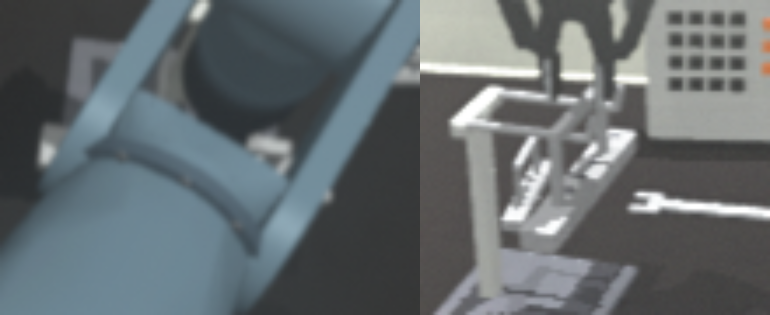

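The side view shows the fingers straddling the handle midway between the hooks, at about (550–605, 80) in the crop. Closing.

Call:
{"op": "play_rows", "data": {"plan": [[15,[0,0,0],0],[10,[0,0,0],0],[5,[0,0,0],0],[0,[0,0,0],0],[0,[0,0,0],0],[0,[0,0,0],0],[0,[0,0,0],0],[0,[0,0,0],0]]}}

```text
time_s: 5.6
eef_pos: [0.5876, -0.2311, 0.1849]
eef_rot: [-0.0, 0.75, 0.662, 0.0]
wrist_force: [-0.1, 0.5, 1.5]
opening: 0.005
grasp_force: 0.0
```

The gripper shut on nothing, so I'll look before moving.

Run:
```python
from go import *
s=camera("side");W=cloud(s);np.savez("s2.npz",W=W,img=s["image"])
b=s["image"][150:230,245:345,::-1]
cv2.imwrite("pics/miss.png",cv2.resize(b,(800,640)[:2] if 0 else (750,600),interpolation=cv2.INTER_CUBIC))
for r in masks_of(s,"bar"): print(r["conf"],r["rect"])
print(get_obs()["wrist_force"],proj(s,[[.5876,-.2311,.185],[.588,-.231,.205],[.588,-.231,.144]]))
from m2 import line,sel
line(sel(W,(.53,.62),(-.36,-.11),(.136,.152)),"NOWbase")
```

```text
0.85 [285.2, 200.4, 36.3, 46.8]
0.79 [402.0, 229.4, 54.7, 43.9]
0.6 [325.9, 209.7, 45.9, 6.0]
0.56 [266.9, 203.6, 10.2, 26.1]
[ 0.7372 -0.2884 -0.1803] [[285.0245 187.5442]
 [284.6201 181.2948]
 [285.4198 200.085 ]]
top
plate 4619 c [593.  260.1] size [285.3 192.9] ang 85.92 zmed 0.0202
stops 460 c [581.9 269.8] size [253.5 167.8] ang 85.92 zmed 0.0277
arm0.19 79 c [495.7 362.4] size [36.6 14.8] ang 84.93 zmed 0.1934
arm0.12 429 c [543.7 359.4] size [ 39.4 109.2] ang 87.77 zmed 0.162
arm0.06 409 c [608.1 363. ] size [ 66.3 108.5] ang 85.01 zmed 0.0899
bar z0.205-0.23 251 c [ 607.5 -244.4] size [107.1 121.4] ang 55.96 zmed 0.2106
bar z0.19-0.205 495 c [ 628.  -237.5] size [118.8 129.5] ang 81.66 zmed 0.1983
bar z0.18-0.19 33 c [ 636.6 -238.5] size [118.3 107.9] ang 81.99 zmed 0.1871
bar z0.13-0.155 964 c [ 630.7 -237.3] size [208.3 119.8] ang 82.39 zmed 0.1434
bar z0.11-0.13 65 c [ 630.7 -235.5] size [204.1 116.6] ang 82.69 zmed 0.125
standbase 2069 c [ 643.1 -235.2] size [247.1 219.3] ang 89.54 zmed 0.012
small 660 c [ 710.2 -483.6] size [ 78.9 227.1] ang 0.12 zmed 0.0131
big 1744 c 
[... 2505 characters left out ...]
id 10.433471844170342 yaw -7.636439962531529 z [0.2045 0.209  0.2105]
crossbar 132 mid [ 663.2 -243.9] len 79.75881506816762 wid 48.23970211638831 yaw -5.200331420900589 z [0.1913 0.1963 0.1989]
plate y,x [274.0997 562.2917] (256.9215087890625, 128.66624450683594) 4.714754581451416 area 19275.0
[[140.78570556640625, 615.8482971191406], [151.3614501953125, 487.617431640625], [407.4136047363281, 508.7351379394531], [396.8378601074219, 636.9660034179688]]
paddle 445 mid [523.9 361.6] len 69.36866223967684 wid 34.057880525613385 yaw 86.8391740334369 z [0.1448 0.1752 0.1926]
NOWbase 335 mid [ 588.1 -230.7] len 207.39832806446069 wid 30.1864990789014 yaw -8.244020496566582 z [0.1375 0.1423 0.1453]
```

View pics/miss.png

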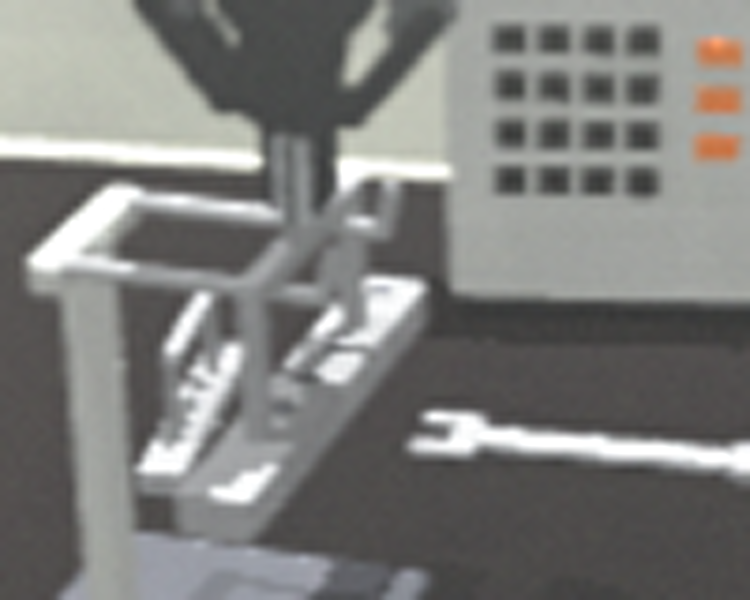

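Run:
```python
from go import *
d=np.load("s2.npz");W=d["W"]
for r in range(164,200,2): print(r,[tuple(np.round(W[r,c]*1000).astype(int)) if W[r,c,0]==W[r,c,0] else None for c in range(279,293,2)])
```

```text
164 [(np.int64(600), np.int64(-223), np.int64(261)), (np.int64(593), np.int64(-217), np.int64(264)), (np.int64(591), np.int64(-232), np.int64(258)), (np.int64(582), np.int64(-219), np.int64(264)), (np.int64(576), np.int64(-218), np.int64(264)), (np.int64(570), np.int64(-218), np.int64(265)), (np.int64(564), np.int64(-218), np.int64(265))]
166 [(np.int64(600), np.int64(-219), np.int64(257)), (np.int64(594), np.int64(-219), np.int64(257)), (np.int64(592), np.int64(-235), np.int64(251)), (np.int64(582), np.int64(-217), np.int64(258)), (np.int64(576), np.int64(-219), np.int64(258)), (np.int64(572), np.int64(-226), np.int64(256)), (np.int64(564), np.int64(-219), np.int64(259))]
168 [(np.int64(602), np.int64(-225), np.int64(248)), (np.int64(595), np.int64(-224), np.int64(249)), (np.int64(587), np.int64(-216), np.int64(252)), (np.int64(583), np.int64(-222), np.int64(250)), (np.int64(578), np.int64(-226), np.int64(249)), (np.int64(574), np.int64(-233), np.int64(247)), (np.int64(850), np.int64(-1448), np.int64(-243))]
170 [(np.int64(602), np.int64(-225), np.int64(242)), (np.int64(594), np.int
[... 4310 characters left out ...]
-274), np.int64(145))]
196 [(np.int64(593), np.int64(-177), np.int64(182)), (np.int64(687), np.int64(-562), np.int64(-3)), (np.int64(679), np.int64(-561), np.int64(-2)), (np.int64(596), np.int64(-261), np.int64(143)), (np.int64(591), np.int64(-263), np.int64(142)), (np.int64(585), np.int64(-265), np.int64(142)), (np.int64(578), np.int64(-264), np.int64(143))]
198 [(np.int64(592), np.int64(-172), np.int64(178)), (np.int64(681), np.int64(-535), np.int64(2)), (np.int64(599), np.int64(-248), np.int64(142)), (np.int64(593), np.int64(-246), np.int64(143)), (np.int64(588), np.int64(-250), np.int64(142)), (np.int64(581), np.int64(-249), np.int64(143)), (np.int64(575), np.int64(-249), np.int64(144))]
```

The depth data puts the shut fingertips at about z 0.212, on top of the handle, while the reported TCP is 0.185. I'll back up and compare tip height with reported TCP in free air.

Call:
{"op": "play_rows", "data": {"plan": [[0,[0,0,-0.05],0],[0,[0,0,-0.12],0],[0,[0,0,-0.2],0],[0,[0,0,-0.2],0],[0,[0,0,-0.2],0],[0,[0,0,-0.2],0]]}}

```text
time_s: 6.3
eef_pos: [0.587, -0.2307, 0.2636]
eef_rot: [-0.001, 0.75, 0.662, -0.0]
wrist_force: [-0.5, -0.5, -0.7]
opening: 0.0
grasp_force: 0.0
```

```bash
sed -i 's/^for n in \["top","side"\]:/if __name__=="__main__":\n  for n in []:/' m2.py
python3 - <<'E'
from go import *
o=get_obs();print(o["eef_pos"],o["q"],o["wrist_force"])
for n in ("side","top"):
    s=camera(n);W=cloud(s)
    m=(abs(W[...,0]-o["eef_pos"][0])<.02)&(abs(W[...,1]-o["eef_pos"][1])<.015)&(W[...,2]>.213)
    P=W[m];P=P[P[:,2]<P[:,2].min()+.12] if len(P) else P
    for a in np.arange(.215,.34,.006):
        Q=P[(P[:,2]>=a)&(P[:,2]<a+.006)]
        if len(Q): print(n,round(a,3),len(Q),Q.mean(0),np.ptp(Q[:,0]),np.ptp(Q[:,1]))
    if n=="side": save(s,"free.png")
E
```

```text
[ 0.587  -0.2307  0.2636] [-0.5623  0.2633  1.3853 -0.      1.495  -0.4375] [-0.5165 -0.5357 -0.6704]
side 0.293 10 [ 0.5853 -0.2248  0.2961] 0.016336611879169016 0.01331916914330683
side 0.299 21 [ 0.5865 -0.2246  0.302 ] 0.02497677902033335 0.017396581248646903
side 0.305 19 [ 0.5865 -0.2248  0.3085] 0.025055310351359106 0.018101714779048234
side 0.311 21 [ 0.5846 -0.2242  0.3141] 0.024930245366380777 0.018594903325777762
side 0.317 19 [ 0.5847 -0.2246  0.32  ] 0.024227140097658584 0.015182927987785061
side 0.323 18 [ 0.5838 -0.2244  0.3259] 0.024480572196031725 0.013632139529924703
side 0.329 20 [ 0.5881 -0.2214  0.3323] 0.03218087706971717 0.010406201387482661
side 0.335 33 [ 0.5858 -0.2229  0.3382] 0.039097310797548634 0.028254365161379913
top 0.299 2 [ 0.5943 -0.2192  0.3019] 0.002896857838236566 0.0012215169829134787
top 0.305 1 [ 0.5924 -0.2191  0.3079] 0.0 0.0
top 0.311 3 [ 0.5864 -0.2188  0.3125] 0.004795214433310102 0.002246544055008598
top 0.317 3 [ 0.5932 -0.219   0.32  ] 0.004195168006376759 0.00013510258054316715
top 0.323 1 [ 0.5768 -0.2212  0.3288] 0.0 0.0
top 0.329 2 [ 0.579  -0.2173  0.3327] 0.003663198437786286 0.001185000061855429
top 0.335 1 [ 0.5757 -0.219   0.3399] 0.0 0.0
```

In free air the tips really sit about 29 mm above the reported TCP, which explains the miss. I'll aim for a reported z of about 0.157, so the tips are at about 0.186.

Call:
{"op": "play_rows", "data": {"plan": [[85,[0,0,0],0],[85,[0,0,0],0],[85,[0,0,0],0],[85,[0,0,0],0],[85,[0,0,0],0],[85,[0,0,0],0],[85,[0,0,0.05],0]]}}

```text
time_s: 7.1
eef_pos: [0.5893, -0.2321, 0.2481]
eef_rot: [0.003, 0.75, 0.662, 0.001]
wrist_force: [-0.0, -0.9, -0.7]
opening: 0.992
grasp_force: 0.0
```

Call:
{"op": "play_rows", "data": {"plan": [[85,[0,0,0.05],0],[85,[0,0,0.1],0],[85,[0,0,0.14],0],[85,[0,0,0.18],0],[85,[0,0,0.21],0],[85,[0,0,0.217],0],[85,[0,0,0.217],0],[85,[0,0,0.217],0]]}}

```text
time_s: 7.9
eef_pos: [0.5882, -0.2314, 0.159]
eef_rot: [0.001, 0.75, 0.662, 0.0]
wrist_force: [-0.4, -0.4, -0.5]
opening: 0.996
grasp_force: 0.0
```

Call:
{"op": "play_rows", "data": {"plan": [[40,[0,0,0],0],[20,[0,0,0],0],[10,[0,0,0],0],[0,[0,0,0],0],[0,[0,0,0],0],[0,[0,0,0],0],[0,[0,0,0],0],[0,[0,0,0],0],[0,[0,0,0],0],[0,[0,0,0],0]]}}

```text
time_s: 8.9
eef_pos: [0.5879, -0.2312, 0.1584]
eef_rot: [0.0, 0.75, 0.662, 0.0]
wrist_force: [1.6, 0.2, 2.1]
opening: 0.103
grasp_force: 59.6
```

The handle is gripped: opening about 9 mm, 60 N. Lifting 32 mm.

Call:
{"op": "play_rows", "data": {"plan": [[0,[0,0,-0.02],0],[0,[0,0,-0.04],0],[0,[0,0,-0.06],0],[0,[0,0,-0.08],0],[0,[0,0,-0.08],0],[0,[0,0,-0.08],0],[0,[0,0,-0.08],0]]}}

```text
time_s: 9.6
eef_pos: [0.5873, -0.2309, 0.1896]
eef_rot: [-0.0, 0.75, 0.662, -0.0]
wrist_force: [-0.7, -0.4, -6.9]
opening: 0.101
grasp_force: 58.6
```

Run:
```python
from go import *
from m2 import line,sel
o=get_obs();print(o["eef_pos"],o["wrist_force"],o["torque"],o["opening"],o["grasp_force"])
s=camera("side");W=cloud(s)
line(sel(W,(.53,.62),(-.36,-.11),(.168,.186)),"base")
line(sel(W,(.575,.605),(-.3,-.16),(.225,.244)),"handle")
P=sel(W,(.53,.62),(-.36,-.11),(.166,.186))
for a in np.arange(-.34,-.12,.04):
    Q=P[(P[:,1]>a)&(P[:,1]<a+.04)]
    if len(Q)>3: print(round(a,2),len(Q),np.median(Q[:,2]),Q[:,2].max())
```

```text
top
plate 4619 c [593.  260.1] size [285.3 192.9] ang 85.92 zmed 0.0202
stops 460 c [581.9 269.8] size [253.5 167.8] ang 85.92 zmed 0.0277
arm0.19 79 c [495.7 362.4] size [36.6 14.8] ang 84.93 zmed 0.1934
arm0.12 429 c [543.7 359.4] size [ 39.4 109.2] ang 87.77 zmed 0.162
arm0.06 409 c [608.1 363. ] size [ 66.3 108.5] ang 85.01 zmed 0.0899
bar z0.205-0.23 251 c [ 607.5 -244.4] size [107.1 121.4] ang 55.96 zmed 0.2106
bar z0.19-0.205 495 c [ 628.  -237.5] size [118.8 129.5] ang 81.66 zmed 0.1983
bar z0.18-0.19 33 c [ 636.6 -238.5] size [118.3 107.9] ang 81.99 zmed 0.1871
bar z0.13-0.155 964 c [ 630.7 -237.3] size [208.3 119.8] ang 82.39 zmed 0.1434
bar z0.11-0.13 65 c [ 630.7 -235.5] size [204.1 116.6] ang 82.69 zmed 0.125
standbase 2069 c [ 643.1 -235.2] size [247.1 219.3] ang 89.54 zmed 0.012
small 660 c [ 710.2 -483.6] size [ 78.9 227.1] ang 0.12 zmed 0.0131
big 1744 c [ 183.5 -320.4] size [246.9 222. ] ang 76.03 zmed 0.0272
side
plate 5160 c [583.7 270.1] size [263.5 171.6] ang 85.69 zmed 0.0187
stops 257 c [561.1 281.8] size [243.6 112.3] ang 67.05 zmed 0.0271
arm0.19 67 c [494.7
[... 733 characters left out ...]
 -242.1] size [18.8 26.8] ang 30.64 zmed 0.0207
[ 0.5873 -0.2309  0.1896] [-0.7435 -0.4274 -6.9004] [-0.0321  0.0196 -0.018 ] 0.10063631928611287 58.62426996231079
base 278 mid [ 587.6 -229. ] len 202.74910943267443 wid 34.00672632571664 yaw -9.122968734585976 z [0.1695 0.1736 0.1783]
handle 103 mid [ 589.5 -228.3] len 115.09305491134374 wid 28.91817656994176 yaw -8.128614477986288 z [0.2269 0.2373 0.2426]
-0.34 24 0.17283324858330307 0.17508560367609488
-0.3 49 0.17381733347264516 0.18313769605996558
-0.26 42 0.17358525118768225 0.1764921984998117
-0.22 49 0.17361498032893483 0.17762295809637751
-0.18 91 0.17350169288564068 0.1858327024031511
-0.14 46 0.17167459909478244 0.17565203544111008
```

The bar rose 31 mm and hangs level. Drawing it off towards the stand's -x by 100 mm.

Call:
{"op": "play_rows", "data": {"plan": [[0,[0,-0.03,0],0],[0,[0,-0.06,0],0],[0,[0,-0.1,0],0],[0,[0,-0.15,0],0],[0,[0,-0.2,0],0],[0,[0,-0.25,0],0],[0,[0,-0.25,0],0],[0,[0,-0.25,0],0],[0,[0,-0.25,0],0]]}}

```text
time_s: 10.55
eef_pos: [0.489, -0.2189, 0.1903]
eef_rot: [0.0, 0.75, 0.662, 0.0]
wrist_force: [-0.2, 0.1, -5.9]
opening: 0.101
grasp_force: 58.8
```

```bash
sed -i 's/^for n in/if __name__=="__main__":\n  for n in/;' m.py
python3 - <<'E'
# clean m.py to only sel
s=open('m.py').read(); i=s.index('if __name__'); open('m.py','w').write(s[:i])
s=open('m2.py').read(); i=s.index('if __name__'); open('m2.py','w').write(s[:i])
E
python3 - <<'E'
from go import *
from m2 import line,sel
for n in("side","top"):
    s=camera(n);W=cloud(s);o=get_obs()
    line(sel(W,(.40,.56),(-.36,-.08),(.165,.182)),n+" base")
print(o["eef_pos"],o["wrist_force"])
print(np.hypot(.3,.3))
row((.42,-.21,.26),-4.4); row((.40,.20,.26),-4.4); row((.41,.285,.26),-4.4);
E
```

```text
side base 354 mid [ 489.1 -218.2] len 208.40089727459727 wid 30.59165260027409 yaw -8.02801550783842 z [0.1668 0.1739 0.1765]
top base 302 mid [ 489.8 -206.4] len 181.26879178560347 wid 32.7985778115608 yaw -9.35860353359478 z [0.1705 0.1759 0.1799]
[ 0.489  -0.2188  0.1901] [ 0.005  -0.2593 -5.1664]
0.4242640687119285
row [ 0.0003 -0.1738 -0.1748] turn -0.015212982285571951 | now [ 0.489  -0.2188  0.1901] tool y deg -7.14 z [ 0.0003 -0.0001 -1.    ]
row [ 1.0111 -0.3508 -0.1749] turn -0.015212982285571951 | now [ 0.489  -0.2188  0.1901] tool y deg -7.14 z [ 0.0003 -0.0001 -1.    ]
row [ 1.2251 -0.3524 -0.1749] turn -0.015212982285571951 | now [ 0.489  -0.2188  0.1901] tool y deg -7.14 z [ 0.0003 -0.0001 -1.    ]
```

The bar is off the hooks and centred on the TCP. Carrying it to a point in front of the fixture.

Call:
{"op": "play_rows", "data": {"plan": [[0,[0.02,-0.01,-0.05],-0.003],[0,[0.06,-0.03,-0.08],-0.006],[0,[0.12,-0.05,-0.08],-0.009],[0,[0.2,-0.07,-0.08],-0.012],[0,[0.28,-0.09,-0.08],-0.015],[0,[0.36,-0.11,-0.08],-0.015],[0,[0.44,-0.13,-0.08],-0.015],[0,[0.52,-0.15,-0.08],-0.015],[0,[0.6,-0.17,-0.08],-0.015],[0,[0.68,-0.18,-0.08],-0.015]]}}

```text
time_s: 11.65
eef_pos: [0.4507, 0.0617, 0.2223]
eef_rot: [0.0, 0.734, 0.679, 0.0]
wrist_force: [0.6, -0.4, -5.9]
opening: 0.102
grasp_force: 59.0
```

Run:
```python
from go import *
row((.4433,.2818,.22),-4.4)
```

```text
row [ 0.5471 -0.061   0.0056] turn -0.00022422265369236111 | now [0.4507 0.0617 0.2223] tool y deg -4.44 z [ 0.0003  0.     -1.    ]
```

Call:
{"op": "play_rows", "data": {"plan": [[0,[0.08,-0.01,0],0],[0,[0.16,-0.02,0],0],[0,[0.24,-0.03,0],0],[0,[0.32,-0.04,0],0],[0,[0.4,-0.05,0],0],[0,[0.46,-0.055,0],0],[0,[0.51,-0.06,0],0],[0,[0.54,-0.061,0],0],[0,[0.545,-0.061,0],0],[0,[0.545,-0.061,0],0]]}}

```text
time_s: 12.65
eef_pos: [0.4435, 0.2792, 0.2219]
eef_rot: [0.0, 0.734, 0.679, -0.0]
wrist_force: [0.2, 0.7, -5.5]
opening: 0.103
grasp_force: 59.0
```

Run:
```python
from go import *
from m2 import line,sel
for n in("side","top"):
    s=camera(n);W=cloud(s);o=get_obs()
    line(sel(W,(.38,.5),(.15,.335),(.197,.216)),n+" base")
    P=sel(W,(.3,.45),(.1,.33),(.005,.05)); print("tubeish",P.min(0),P.max(0),len(P)) if len(P) else 0
print(o["eef_pos"],o["wrist_force"],o["opening"])
row((.4433,.2818,.0725),-4.4)
```

```text
side base 649 mid [440.8 255.1] len 159.3355640731119 wid 29.65274451386127 yaw -5.584927660202308 z [0.2002 0.2056 0.2077]
tubeish [0.3293 0.2252 0.0056] [0.427  0.2521 0.0289] 481
top base 397 mid [435.6 251.8] len 158.3116393963735 wid 31.78424764777607 yaw 0.8433737805444808 z [0.2013 0.2075 0.2122]
tubeish [0.3007 0.1016 0.005 ] [0.4495 0.286  0.0353] 536
[0.4436 0.2786 0.222 ] [ 0.3865 -0.0273 -5.6528] 0.10218978840837262
row [ 0.0081 -0.0013  0.3736] turn -0.0005254388850577123 | now [0.4436 0.2786 0.222 ] tool y deg -4.49 z [-0.0002 -0.0006 -1.    ]
```

Call:
{"op": "play_rows", "data": {"plan": [[0,[0.008,-0.002,0.06],0],[0,[0.008,-0.002,0.13],0],[0,[0.008,-0.002,0.2],0],[0,[0.008,-0.002,0.27],0],[0,[0.008,-0.002,0.32],0],[0,[0.008,-0.002,0.36],0],[0,[0.008,-0.002,0.372],0],[0,[0.008,-0.002,0.372],0],[0,[0.008,-0.002,0.372],0]]}}

```text
time_s: 13.65
eef_pos: [0.4439, 0.2826, 0.0743]
eef_rot: [0.0, 0.734, 0.679, 0.001]
wrist_force: [1.0, 0.2, -5.2]
opening: 0.102
grasp_force: 59.0
```

Run:
```python
from go import *
from m2 import line,sel
for n in("side","top"):
    s=camera(n);W=cloud(s);o=get_obs()
    line(sel(W,(.41,.48),(.15,.42),(.05,.065)),n+" base")
print(o["eef_pos"],o["wrist_force"],o["opening"])
s=camera("side");a=s["image"][270:430,160:340,::-1];cv2.imwrite("pics/low.png",cv2.resize(a,(675,600),interpolation=cv2.INTER_CUBIC))
row((.558,.273,.0725),-4.4)
```

```text
side base 851 mid [442.5 288.5] len 192.50353055488762 wid 31.49897201785927 yaw -6.235733643758415 z [0.0529 0.0581 0.0606]
top base 382 mid [440.4 281.2] len 208.65722081719358 wid 30.629918438594117 yaw -2.1773081318527674 z [0.054  0.0598 0.0639]
[0.444  0.2829 0.0746] [-0.3658 -0.4489 -5.8438] 0.10795173877687274
row [-0.0026  0.2865  0.0056] turn -0.0003329110233002432 | now [0.4438 0.2829 0.0745] tool y deg -4.46 z [ 0.0021  0.0007 -1.    ]
```

View pics/low.png

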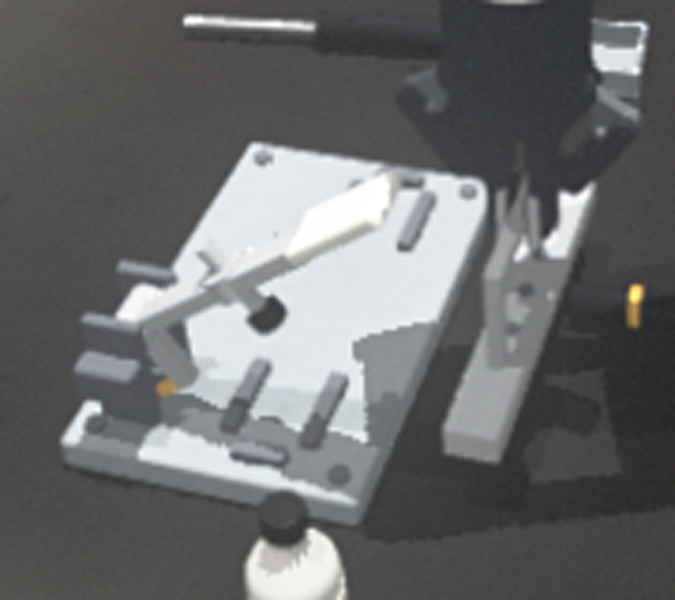

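The bar is level, parallel to the nest and in front of the plate at crop (520,370), with its end able to pass below the foot at (267,313). Sliding it in under the arm.

Call:
{"op": "play_rows", "data": {"plan": [[0,[-0.002,0.03,0.002],0],[0,[-0.002,0.07,0.003],0],[0,[-0.002,0.11,0.003],0],[0,[-0.002,0.15,0.003],0],[0,[-0.002,0.19,0.003],0],[0,[-0.002,0.23,0.003],0],[0,[-0.002,0.26,0.003],0],[0,[-0.002,0.28,0.003],0],[0,[-0.002,0.286,0.003],0],[0,[-0.002,0.286,0.003],0]]}}

```text
time_s: 14.8
eef_pos: [0.5568, 0.273, 0.0719]
eef_rot: [-0.0, 0.734, 0.679, -0.0]
wrist_force: [0.2, 0.3, -5.8]
opening: 0.102
grasp_force: 59.0
```

Run:
```python
from go import *
from m2 import line,sel
for n in("side","top"):
    s=camera(n);W=cloud(s);o=get_obs()
    line(sel(W,(.53,.60),(.15,.42),(.05,.064)),n+" base")
print(o["eef_pos"],o["wrist_force"],o["opening"])
row((.558,.273,.0545),-4.4)
a=s["image"][150:250,150:300,::-1]
s=camera("side");b=s["image"][270:420,160:310,::-1];cv2.imwrite("pics/in.png",np.hstack([cv2.resize(a,(400,400)),cv2.resize(b,(400,400),interpolation=cv2.INTER_CUBIC)]))
```

```text
side base 681 mid [554.1 272.5] len 205.44662706636342 wid 29.10514014201532 yaw -6.625133878245983 z [0.0522 0.0557 0.0581]
top base 341 mid [555.5 265. ] len 195.7387705994516 wid 29.889346329438 yaw -4.976516656890564 z [0.0515 0.057  0.0622]
[0.5562 0.2731 0.0719] [-0.3365 -0.3657 -5.4778] 0.1029558027676775
row [0.0001 0.0047 0.0434] turn -0.00019853867140756984 | now [0.5562 0.2731 0.0719] tool y deg -4.44 z [-0.0009 -0.0001 -1.    ]
```

Run:
```python
from go import *
from m2 import sel
for n in("side","top"):
    W=cloud(camera(n));P=sel(W,(.525,.6),(.155,.345),(.0515,.0625))
    if n=="side": P=P[P[:,2]>.0535]
    lo,hi,ys=[],[],[]
    for a in np.arange(.16,.345,.012):
        Q=P[(P[:,1]>=a)&(P[:,1]<a+.012)]
        if len(Q)>8: lo.append(np.percentile(Q[:,0],6));hi.append(np.percentile(Q[:,0],94));ys.append(a+.006)
    ys=np.array(ys);print(n,len(ys))
    for e in (lo,hi):
        e=np.array(e);k=np.polyfit(ys,e,1);r=e-np.polyval(k,ys);g=abs(r)<.0025;k=np.polyfit(ys[g],e[g],1)
        print(" yaw",-np.degrees(np.arctan(k[0])),"x at y=.273",np.polyval(k,.273),g.sum(),r*1e3)
```

```text
side 12
 yaw -4.15999836906965 x at y=.273 0.5421969116081061 12 [ 1.8438  0.2685 -0.692  -1.9551 -0.8764 -0.4267  0.0835  0.5546 -0.3897
  0.0243  0.4     1.1652]
 yaw -7.671783083314868 x at y=.273 0.5625500953781716 6 [ 0.6788  3.1169  0.2881 -9.3767 -1.7248  4.9435  4.8225 -1.9506 -7.6697
  1.8169  2.927   2.1282]
top 7
 yaw -3.4539668186602075 x at y=.273 0.5407075467458904 7 [ 1.3504  0.07   -1.1069 -0.9455 -0.486  -0.2161  1.3342]
 yaw 2.7073893251835646 x at y=.273 0.5576742861502462 3 [-3.3068  0.9876  1.1793  2.788   3.4661 -5.1108 -0.0035]
```

View pics/in.png

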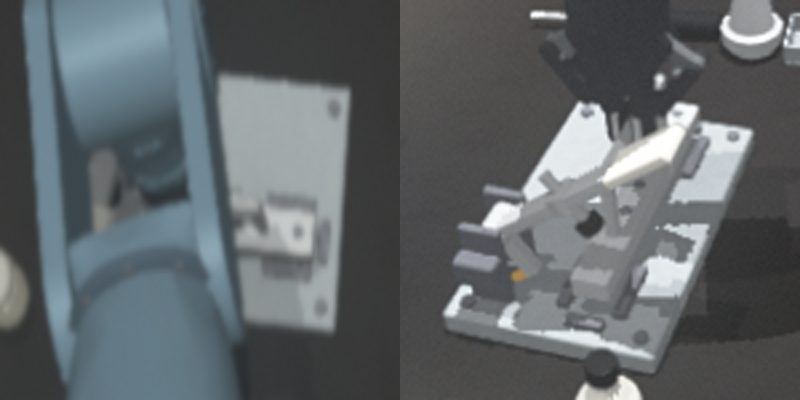

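The views show the bar between the stops, parallel to them and under the arm. Moving 2 mm forward and lowering.

Call:
{"op": "play_rows", "data": {"plan": [[0,[0,0.005,0.005],0],[0,[0,0.005,0.012],0],[0,[0,0.005,0.02],0],[0,[0,0.005,0.028],0],[0,[0,0.005,0.032],0],[0,[0,0.005,0.034],0],[0,[0,0.005,0.034],0],[0,[0,0.005,0.034],0]]}}

```text
time_s: 15.85
eef_pos: [0.559, 0.2729, 0.0586]
eef_rot: [0.0, 0.734, 0.679, 0.0]
wrist_force: [-0.5, -0.1, -6.7]
opening: 0.105
grasp_force: 59.0
```

Call:
{"op": "play_rows", "data": {"plan": [[0,[0,0,0.002],0],[0,[0,0,0.004],0],[0,[0,0,0.004],0],[0,[0,0,0.004],0]]}}

```text
time_s: 16.25
eef_pos: [0.5589, 0.2729, 0.0569]
eef_rot: [-0.0, 0.734, 0.679, -0.0]
wrist_force: [0.3, -0.0, -6.0]
opening: 0.101
grasp_force: 59.0
```

It is already below the height of the stop tops with no contact, so it is inside the stops. Feeling for the floor.

Call:
{"op": "play_rows", "data": {"plan": [[0,[0,0,0.0025],0],[0,[0,0,0.005],0],[0,[0,0,0.005],0],[0,[0,0,0.005],0]]}}

```text
time_s: 16.65
eef_pos: [0.5588, 0.2729, 0.0548]
eef_rot: [-0.0, 0.734, 0.679, -0.0]
wrist_force: [0.1, 0.5, -5.0]
opening: 0.101
grasp_force: 59.0
```

Call:
{"op": "play_rows", "data": {"plan": [[0,[0,0,0.002],0],[0,[0,0,0.003],0],[0,[0,0,0.003],0],[0,[0,0,0.003],0]]}}

```text
time_s: 17.05
eef_pos: [0.5595, 0.2729, 0.0545]
eef_rot: [0.0, 0.734, 0.679, 0.001]
wrist_force: [-1.3, -2.3, 3.1]
opening: 0.102
grasp_force: 60.1
```

Floor contact is at 0.0545, as expected. Releasing and rising straight up.

Call:
{"op": "play_rows", "data": {"plan": [[30,[0,0,0],0],[40,[0,0,0],0],[40,[0,0,0],0],[40,[0,0,0],0],[40,[0,0,-0.03],0],[40,[0,0,-0.1],0],[40,[0,0,-0.2],0],[40,[0,0,-0.3],0],[40,[0,0,-0.42],0],[40,[0,0,-0.54],0]]}}

```text
time_s: 18.05
eef_pos: [0.5585, 0.2728, 0.2724]
eef_rot: [0.0, 0.734, 0.679, 0.0]
wrist_force: [0.8, -0.1, -0.2]
opening: 0.469
grasp_force: 0.0
```

Run:
```python
from go import *
from m2 import line,sel
o=get_obs();print(o["eef_pos"],o["opening"],o["wrist_force"])
th=np.radians(-4.4);ex=np.array([np.cos(th),np.sin(th)]);ey=np.array([-ex[1],ex[0]])
for n in("side","top"):
    s=camera(n);W=cloud(s);P=W.reshape(-1,3);P=P[~np.isnan(P[:,0])]
    line(sel(W,(.53,.60),(.15,.40),(.034,.046)),n+" base")
    a=(P[:,:2]-[.558,.273])@np.c_[ex,ey]
    # arm top profile
    for x0 in np.arange(-.085,.09,.015):
        Q=P[(abs(a[:,0]-x0)<.0075)&(abs(a[:,1]-.085)<.016)]
        Q=Q[Q[:,2]>.06]
        if len(Q)>3: print(n,round(x0,3),len(Q),np.percentile(Q[:,2],[5,50,95]))
    save(s,n+"_placed.png")
```

```text
[0.5585 0.2728 0.2724] 0.46911696524613083 [ 0.8258 -0.1492 -0.2348]
side base 758 mid [557.6 271. ] len 207.40322723398813 wid 30.827878304827255 yaw -6.506761250406739 z [0.0356 0.0385 0.0408]
side -0.07 106 [0.1857 0.1905 0.194 ]
side -0.055 81 [0.1754 0.1825 0.1882]
side -0.04 81 [0.1651 0.1709 0.1763]
side -0.025 71 [0.1438 0.1589 0.1662]
side -0.01 116 [0.0975 0.1395 0.1506]
side 0.005 238 [0.0978 0.1353 0.6309]
side 0.02 182 [0.1115 0.1324 0.6292]
side 0.035 72 [0.0991 0.109  0.1382]
side 0.05 61 [0.0864 0.0974 0.1047]
side 0.065 94 [0.0614 0.0855 0.0935]
side 0.08 53 [0.0828 0.0854 0.0878]
top base 360 mid [553.7 220. ] len 106.73458314795373 wid 33.38164691137632 yaw -1.8203369867758539 z [0.0348 0.0401 0.0449]
top -0.01 13 [0.1406 0.1459 0.1481]
top 0.005 14 [0.1336 0.1399 0.1449]
top 0.02 25 [0.1254 0.134  0.141 ]
top 0.035 9 [0.1358 0.1401 0.1447]
```

The bar is seated: its top is at about 0.039. Closing the fingers and moving above the paddle.

Call:
{"op": "play_rows", "data": {"plan": [[0,[0,0,0],0],[0,[0.04,-0.02,0],0],[0,[0.1,-0.06,0],0],[0,[0.15,-0.09,0],0],[0,[0.19,-0.11,0],0],[0,[0.213,-0.121,0],0],[0,[0.213,-0.121,0.05],0],[0,[0.213,-0.121,0.12],0],[0,[0.213,-0.121,0.2],0],[0,[0.213,-0.121,0.24],0]]}}

```text
time_s: 19.15
eef_pos: [0.5154, 0.3608, 0.1698]
eef_rot: [-0.001, 0.734, 0.679, -0.003]
wrist_force: [-0.7, -0.6, -0.0]
opening: -0.003
grasp_force: 0.0
```

Call:
{"op": "play_rows", "data": {"plan": [[0,[0,0,0],0],[0,[0,0,0],0]]}}

```text
time_s: 19.35
eef_pos: [0.5177, 0.3617, 0.1743]
eef_rot: [0.0, 0.734, 0.679, 0.0]
wrist_force: [0.1, -0.2, 0.1]
opening: -0.005
grasp_force: 0.0
```

```bash
cat > arc.py <<'E'
from go import *
def arc():
    o=get_obs();print(o["eef_pos"],o["wrist_force"],o["opening"],o["time_s"])
    th=np.radians(-4.4);ex=np.array([np.cos(th),np.sin(th)]);ey=np.array([-ex[1],ex[0]])
    d=o["eef_pos"][:2]-[.558,.273];cur=np.array([d@ex,d@ey])
    for q in np.arange(0,.76,.05):
        f=.65-q;x=.075-.16*np.cos(f)+.007*np.sin(f);z=.075+.16*np.sin(f)+.007*np.cos(f)+.011*max(0,np.tan(f))-.029
        print(round(q,2),"tool xyz/.4",np.round(np.array([.085-cur[1],x-cur[0],o["eef_pos"][2]-z])/.4,4),"z",round(z,4))
E
python3 - <<'E'
from arc import *
arc()
c=camera("side");W=cloud(c);P=W.reshape(-1,3)
c2=camera("side");b=c2["image"][280:400,170:290,::-1];cv2.imwrite("pics/press.png",cv2.resize(b,(600,600),interpolation=cv2.INTER_CUBIC))
E
```

```text
[0.5177 0.3617 0.1743] [ 0.0663 -0.1653  0.0796] -0.005303760076157614 19.35
0.0 tool xyz/.4 [-0.0008 -0.0029  0.0439] z 0.1568
0.05 tool xyz/.4 [-0.0008 -0.0153  0.0617] z 0.1496
0.1 tool xyz/.4 [-0.0008 -0.0269  0.08  ] z 0.1423
0.15 tool xyz/.4 [-0.0008 -0.0377  0.0987] z 0.1349
0.2 tool xyz/.4 [-0.0008 -0.0476  0.1178] z 0.1272
0.25 tool xyz/.4 [-0.0008 -0.0567  0.1373] z 0.1194
0.3 tool xyz/.4 [-0.0008 -0.0648  0.1572] z 0.1115
0.35 tool xyz/.4 [-0.0008 -0.072   0.1774] z 0.1034
0.4 tool xyz/.4 [-0.0008 -0.0783  0.1979] z 0.0952
0.45 tool xyz/.4 [-0.0008 -0.0836  0.2186] z 0.0869
0.5 tool xyz/.4 [-0.0008 -0.0879  0.2396] z 0.0785
0.55 tool xyz/.4 [-0.0008 -0.0913  0.2607] z 0.07
0.6 tool xyz/.4 [-0.0008 -0.0937  0.282 ] z 0.0615
0.65 tool xyz/.4 [-0.0008 -0.0951  0.3033] z 0.053
0.7 tool xyz/.4 [-0.0008 -0.0954  0.3233] z 0.045
0.75 tool xyz/.4 [-0.0008 -0.0948  0.3433] z 0.037
```

View pics/press.png

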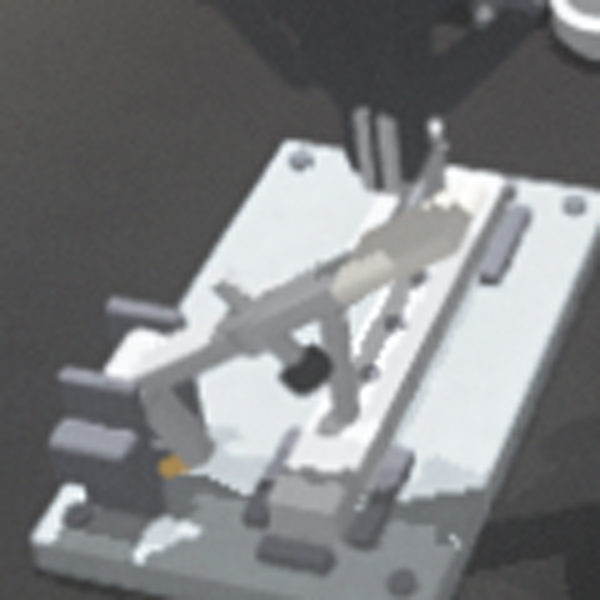

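The bar sits between all the stops (crop 330,480). The shut fingertips are at (380,190), above the paddle at (410,240). Pressing along the arc.

Call:
{"op": "play_rows", "data": {"plan": [[0,[0,-0.003,0.03],0],[0,[0,-0.003,0.044],0],[0,[0,-0.015,0.062],0],[0,[0,-0.027,0.08],0],[0,[0,-0.038,0.099],0],[0,[0,-0.038,0.099],0]]}}

```text
time_s: 20.05
eef_pos: [0.503, 0.3631, 0.1356]
eef_rot: [0.001, 0.734, 0.679, 0.001]
wrist_force: [-0.2, -1.6, 11.8]
opening: -0.001
grasp_force: 5.0
```

Run:
```python
from arc import *
arc()
```

```text
[0.503  0.3631 0.1356] [-0.2021 -1.5728 11.7792] -0.0006107138317553133 20.05
0.0 tool xyz/.4 [-0.0016  0.0341 -0.0529] z 0.1568
0.05 tool xyz/.4 [-0.0016  0.0217 -0.0351] z 0.1496
0.1 tool xyz/.4 [-0.0016  0.0101 -0.0168] z 0.1423
0.15 tool xyz/.4 [-0.0016 -0.0007  0.0019] z 0.1349
0.2 tool xyz/.4 [-0.0016 -0.0106  0.021 ] z 0.1272
0.25 tool xyz/.4 [-0.0016 -0.0196  0.0405] z 0.1194
0.3 tool xyz/.4 [-0.0016 -0.0278  0.0604] z 0.1115
0.35 tool xyz/.4 [-0.0016 -0.035   0.0806] z 0.1034
0.4 tool xyz/.4 [-0.0016 -0.0413  0.1011] z 0.0952
0.45 tool xyz/.4 [-0.0016 -0.0466  0.1218] z 0.0869
0.5 tool xyz/.4 [-0.0016 -0.0509  0.1428] z 0.0785
0.55 tool xyz/.4 [-0.0016 -0.0543  0.1639] z 0.07
0.6 tool xyz/.4 [-0.0016 -0.0566  0.1852] z 0.0615
0.65 tool xyz/.4 [-0.0016 -0.058   0.2065] z 0.053
0.7 tool xyz/.4 [-0.0016 -0.0584  0.2265] z 0.045
0.75 tool xyz/.4 [-0.0016 -0.0578  0.2465] z 0.037
```

In contact at 11.8 N, which is the spring. Continuing.

Call:
{"op": "play_rows", "data": {"plan": [[0,[0,-0.011,0.021],0],[0,[0,-0.02,0.04],0],[0,[0,-0.028,0.06],0],[0,[0,-0.035,0.08],0],[0,[0,-0.035,0.08],0]]}}

```text
time_s: 20.55
eef_pos: [0.4881, 0.3646, 0.1031]
eef_rot: [-0.0, 0.734, 0.679, 0.001]
wrist_force: [-1.9, 0.4, 11.1]
opening: 0.001
grasp_force: 4.7
```

Call:
{"op": "play_rows", "data": {"plan": [[0,[0,-0.003,0.01],0],[0,[0,-0.006,0.02],0],[0,[0,-0.008,0.03],0],[0,[0,-0.011,0.04],0],[0,[0,-0.011,0.04],0]]}}

```text
time_s: 21.05
eef_pos: [0.4837, 0.365, 0.0866]
eef_rot: [-0.0, 0.734, 0.679, 0.001]
wrist_force: [-1.5, 1.7, 6.4]
opening: -0.001
grasp_force: 2.6
```

Call:
{"op": "play_rows", "data": {"plan": [[0,[0,-0.001,0.005],0],[0,[0,-0.002,0.01],0],[0,[0,-0.002,0.01],0]]}}

```text
time_s: 21.35
eef_pos: [0.4828, 0.3649, 0.0824]
eef_rot: [-0.0, 0.734, 0.679, 0.001]
wrist_force: [-1.6, 1.0, 3.7]
opening: 0.001
grasp_force: 1.7
```

Call:
{"op": "play_rows", "data": {"plan": [[0,[0,-0.001,0.005],0],[0,[0,-0.002,0.01],0],[0,[0,-0.002,0.01],0]]}}

```text
time_s: 21.65
eef_pos: [0.4821, 0.3641, 0.0775]
eef_rot: [0.0, 0.734, 0.679, -0.0]
wrist_force: [-0.2, 0.8, 0.8]
opening: 0.002
grasp_force: 0.6
```

Resistance has nearly vanished. Checking the arm's angle from depth.

```bash
cat > prof.py <<'E'
from arc import *
def prof():
    o=get_obs();print(o["eef_pos"],o["wrist_force"])
    th=np.radians(-4.4);ex=np.array([np.cos(th),np.sin(th)]);ey=np.array([-ex[1],ex[0]])
    s=camera("side");P=cloud(s).reshape(-1,3);P=P[~np.isnan(P[:,0])]
    a=(P[:,:2]-[.558,.273])@np.c_[ex,ey]
    for x0 in np.arange(-.12,.09,.012):
        Q=P[(abs(a[:,0]-x0)<.006)&(abs(a[:,1]-.085)<.02)&(P[:,2]>.045)&(P[:,2]<.2)]
        if len(Q)>3: print(round(x0,3),len(Q),np.percentile(Q[:,2],[5,25,50,75,95]))
    return s
E
python3 - <<'E'
from prof import *
prof()
E
```

```text
[0.4821 0.3641 0.0775] [-0.2413  0.7785  0.7674]
-0.12 85 [0.1595 0.169  0.1754 0.1881 0.1961]
-0.108 221 [0.1022 0.1065 0.1504 0.1637 0.1965]
-0.096 320 [0.1033 0.107  0.1444 0.1697 0.1915]
-0.084 263 [0.101  0.1158 0.1419 0.1692 0.1943]
-0.072 222 [0.098  0.1033 0.1525 0.1797 0.1952]
-0.06 166 [0.0969 0.0999 0.1022 0.161  0.1936]
-0.048 196 [0.0922 0.0975 0.167  0.1775 0.1892]
-0.036 171 [0.0881 0.0948 0.1765 0.1908 0.1968]
-0.024 118 [0.0845 0.0924 0.0941 0.1956 0.1991]
-0.012 99 [0.057  0.0631 0.0901 0.0918 0.0936]
-0.0 148 [0.0578 0.0665 0.0902 0.0937 0.1065]
0.012 56 [0.0745 0.0855 0.0887 0.0915 0.1066]
0.024 63 [0.0783 0.0837 0.0855 0.0868 0.088 ]
0.036 58 [0.077  0.0823 0.0842 0.0853 0.0871]
0.048 63 [0.0753 0.0815 0.0827 0.0841 0.0854]
0.06 104 [0.0586 0.0766 0.0818 0.0833 0.091 ]
0.072 121 [0.0493 0.0813 0.0846 0.0869 0.0923]
0.084 59 [0.08   0.0841 0.0861 0.0909 0.0929]
```

The arm is at about 0.49 rad, with the foot still around 15 mm above the bar. Continuing in small steps.

Call:
{"op": "play_rows", "data": {"plan": [[0,[0,-0.001,0.005],0],[0,[0,-0.001,0.01],0],[0,[0,-0.001,0.01],0]]}}

```text
time_s: 22.0
eef_pos: [0.4812, 0.3638, 0.0732]
eef_rot: [-0.0, 0.734, 0.679, -0.001]
wrist_force: [-0.8, 0.2, 0.8]
opening: -0.007
grasp_force: 0.0
```

Call:
{"op": "play_rows", "data": {"plan": [[0,[0,-0.001,0.005],0],[0,[0,-0.001,0.01],0],[0,[0,-0.001,0.01],0]]}}

```text
time_s: 22.3
eef_pos: [0.481, 0.3642, 0.0696]
eef_rot: [-0.0, 0.734, 0.679, -0.0]
wrist_force: [0.2, -0.5, 0.2]
opening: 0.001
grasp_force: 0.0
```

Run:
```python
from prof import *
prof()
```

```text
[0.481  0.3642 0.0696] [ 0.2294 -0.5246  0.1745]
-0.12 120 [0.0737 0.1559 0.1664 0.1845 0.1975]
-0.108 243 [0.0745 0.0776 0.1483 0.1748 0.1958]
-0.096 361 [0.0761 0.0791 0.1321 0.1648 0.1918]
-0.084 335 [0.0762 0.0792 0.1317 0.1685 0.1939]
-0.072 255 [0.0769 0.0792 0.1456 0.1783 0.1973]
-0.06 179 [0.0762 0.0787 0.1439 0.1551 0.1951]
-0.048 219 [0.0743 0.0775 0.1612 0.1722 0.1911]
-0.036 185 [0.0735 0.077  0.1753 0.187  0.1944]
-0.024 107 [0.0706 0.0764 0.0782 0.1878 0.1914]
-0.012 78 [0.0491 0.0736 0.0769 0.0781 0.08  ]
-0.0 147 [0.0473 0.0553 0.0786 0.0836 0.0953]
0.012 60 [0.0496 0.0734 0.0776 0.0794 0.0814]
0.024 67 [0.0701 0.0757 0.0777 0.0786 0.0799]
0.036 64 [0.0705 0.0766 0.0782 0.0793 0.0807]
0.048 64 [0.0702 0.0762 0.0786 0.0799 0.0811]
0.06 110 [0.0591 0.0752 0.079  0.0812 0.0904]
0.072 110 [0.065  0.0826 0.0853 0.0877 0.0925]
0.084 60 [0.0811 0.0841 0.086  0.0903 0.0924]
```

The detent snapped: the arm dropped away from the fingers to level and the force is zero. Withdrawing upward and checking.

Call:
{"op": "play_rows", "data": {"plan": [[0,[0,0,-0.05],0],[0,[0,0,-0.15],0],[0,[0,0,-0.26],0],[0,[0,-0.05,-0.38],0],[0,[0,-0.15,-0.45],0],[0,[0,-0.25,-0.5],0],[0,[0,-0.3,-0.5],0],[0,[0,-0.3,-0.5],0],[0,[0,-0.3,-0.5],0]]}}

```text
time_s: 23.25
eef_pos: [0.3619, 0.3737, 0.2702]
eef_rot: [0.0, 0.734, 0.679, 0.0]
wrist_force: [0.1, -0.0, -0.3]
opening: 0.0
grasp_force: 0.0
```

Run:
```python
from prof import *
from m2 import line,sel
s=prof()
P=sel(cloud(s),(.53,.60),(.15,.40),(.034,.046));line(P,"bar")
b=s["image"][270:420,160:310,::-1];t=camera("top")["image"][150:250,160:290,::-1]
cv2.imwrite("pics/final.png",np.hstack([cv2.resize(b,(400,400),interpolation=cv2.INTER_CUBIC),cv2.resize(t,(400,400),interpolation=cv2.INTER_CUBIC)]))
```

```text
[0.3619 0.3737 0.2702] [ 0.1063 -0.0318 -0.2703]
-0.12 13 [0.0725 0.0738 0.0747 0.0756 0.0764]
-0.108 112 [0.0715 0.0761 0.0772 0.0784 0.0796]
-0.096 101 [0.0725 0.0765 0.0779 0.0791 0.0799]
-0.084 108 [0.0727 0.077  0.078  0.0787 0.0801]
-0.072 98 [0.0746 0.0773 0.0783 0.0791 0.08  ]
-0.06 87 [0.075  0.0774 0.0781 0.079  0.0801]
-0.048 71 [0.0696 0.0754 0.0764 0.0775 0.0785]
-0.036 64 [0.0706 0.0757 0.0766 0.0776 0.0787]
-0.024 71 [0.0703 0.0753 0.0764 0.0776 0.0789]
-0.012 73 [0.049  0.0751 0.0769 0.0781 0.0809]
-0.0 145 [0.0475 0.0549 0.079  0.084  0.0953]
0.012 62 [0.0497 0.0712 0.0771 0.0788 0.0804]
0.024 65 [0.0701 0.0762 0.078  0.0788 0.08  ]
0.036 65 [0.0701 0.0758 0.0781 0.0794 0.081 ]
0.048 67 [0.0706 0.077  0.0789 0.0799 0.0811]
0.06 120 [0.0578 0.0754 0.0795 0.081  0.0902]
0.072 102 [0.0775 0.0828 0.0851 0.0879 0.093 ]
0.084 63 [0.0808 0.0839 0.0858 0.0902 0.0927]
bar 709 mid [558.4 272.1] len 206.19232098345068 wid 30.15413437472195 yaw -4.705885031135766 z [0.0358 0.0386 0.0412]
```

View pics/final.png

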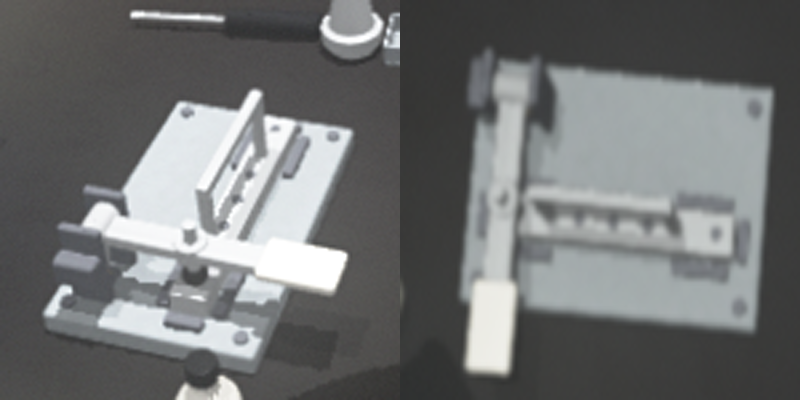

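The arm stays down, level, with its foot over the bar's end (crop 195,275), and the bar is seated between the stops. One numeric check of the foot gap and the bystanders, then hand in.

Run:
```python
from prof import *
s=camera("side");W=cloud(s);o=get_obs()
th=np.radians(-4.4);ex=np.array([np.cos(th),np.sin(th)]);ey=np.array([-ex[1],ex[0]])
A=(W[...,:2]-[.558,.273])@np.c_[ex,ey];br=s["image"].mean(2)
m=(abs(A[...,0])<.016)&(abs(A[...,1]-.085)<.022)&(W[...,2]>.03)&(W[...,2]<.075)
for v in np.unique(np.where(m)[0]):
    k=m[v];print(v,k.sum(),"z",W[v][k][:,2].mean().round(4),"y",A[v][k][:,1].mean().round(4),"br",br[v][k].min().round(),br[v][k].max().round())
for l in("tube_a","holder","tray","oil","driver","spanner"):
    for r in masks_of(s,l)[:2]:
        w=W[r["mask"]];print(l,round(r["conf"],2),np.nanmedian(w,0))
```

```text
364 1 z 0.0745 y 0.0939 br 152.0 152.0
365 6 z 0.0729 y 0.0943 br 135.0 141.0
366 9 z 0.0714 y 0.0941 br 134.0 157.0
367 10 z 0.0722 y 0.0952 br 137.0 148.0
368 11 z 0.0695 y 0.0951 br 136.0 143.0
369 9 z 0.0613 y 0.0902 br 117.0 138.0
370 13 z 0.0482 y 0.0807 br 86.0 210.0
371 16 z 0.0458 y 0.0809 br 71.0 238.0
372 16 z 0.0446 y 0.0823 br 73.0 238.0
373 16 z 0.0441 y 0.0849 br 73.0 188.0
374 17 z 0.0426 y 0.0864 br 71.0 139.0
375 16 z 0.0404 y 0.0873 br 71.0 133.0
376 17 z 0.0392 y 0.089 br 76.0 139.0
377 16 z 0.0387 y 0.0912 br 110.0 165.0
378 16 z 0.0389 y 0.0943 br 130.0 169.0
379 16 z 0.0387 y 0.0966 br 129.0 175.0
380 15 z 0.038 y 0.0987 br 139.0 225.0
381 15 z 0.0366 y 0.1 br 130.0 249.0
382 14 z 0.0354 y 0.1017 br 135.0 220.0
383 9 z 0.0333 y 0.1018 br 137.0 147.0
384 7 z 0.0316 y 0.1014 br 127.0 140.0
385 2 z 0.0309 y 0.1026 br 133.0 140.0
tube_a 0.74 [0.3759 0.2438 0.0203]
tube_a 0.43 [ 0.3798 -0.1835  0.0197]
holder 0.87 [0.5199 0.0143 0.0344]
tray 0.96 [ 0.4568 -0.0114  0.0059]
oil 0.57 [0.5081 0.4924 0.0642]
driver 0.97 [ 0.6167 -0.001   0.0158]
driver 0.59 [0.5075 0.4932 0.0659]
spanner 0.47 [ 0.5745 -0.4708  0.004 ]
```

The dark foot runs down to z of about 0.039, the bar's top, so it is in contact. The bystanders are unmoved.

```bash
python3 -c "
from bench import *
print(hand_in())"
```

```text
the job is handed in; nothing more can be done
None
```

The bar is in the nest with the hold-down arm snapped down and its foot on the bar, nothing else on the bench was disturbed, and I handed the job in at about 23 s, with no verdict shown.

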